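# Cover the well plate with its light shield

### The job

The well plate on the stand is light-sensitive: push the stand's hinged metal leaf up and over its spine with the fingertips and press it down gently until it lies flat over the plate. Only push - do not pinch the leaf, do not lift or shift the plate, leave everything else on the bench where it is - and finish with the hand clear.

Things in the scene. Friction and masses are not known exactly. Their poses are not given: they have to be found in the camera images.
- stand: Grey plastic plate stand screwed to the bench, 230 (x) x 176 (y) x 10 mm base; origin at the centre of its underside on the bench. Its spine (hinge) runs along its y axis over the middle. The well plate sits on its +x half; the leaf starts raised over its -x half, which is bare apart from two rubber buffers 15 mm high. Two hinge cheeks, 18 x 12 mm, 40 mm high above the bench, stand at y = +/-81 mm.
- spine (a point): Middle of the hinge axis, 29 mm above the bench; the axis is the stand's y axis.
- leaf_edge (a point): Middle of the leaf's free edge, half-way through its thickness. The leaf is a plain flat aluminium sheet, 5 mm thick, 140 mm along the spine; it begins 9 mm from the hinge axis and its free edge is 100 mm from it; about 90 g.
- leaf (a joint): Angle of the leaf about the spine, rad: 0 = flat over the stand's bare -x half, 1.57 = upright, 3.14 = flat over the well plate on the +x half (a firm stop, 2 mm above the plate; a press of about 5 N brings it fully down). Starts between 0.55 and 1.15. The hinge is stiff (about 0.09 N m): the leaf stays wherever it is left and does not fall; about 1 to 4 N at the free edge moves it.
- plate: The well plate, 24 wells, 85.5 (x) x 127.8 (y) x 14.4 mm, 120 g, loose in the stand's shallow fence, its underside 10 mm above the bench; origin at the centre of its underside.
- plate_seat (a point): Where the centre of the plate's underside belongs on the stand: 62 mm from the spine on the +x side, 10 mm above the bench.
- tip_rack: Loose rack of pipette tips, blue box 80 x 118 mm, 63 mm high in all, beside the stand on its +y side, about 190 mm from the stand's middle; origin at the centre of its underside. Leave alone.
- beaker: Loose glass beaker, 60 mm wide, 65 mm high, beside the stand on its -y side, about 160 mm from the stand's middle; origin at the centre of its underside. Leave alone.
- reagent: Loose bottle, 70 mm wide, 130 mm high, with a blue cap; origin at the centre of its underside. Leave alone.
- tube_rack: Loose white rack with four capped tubes, 50 x 140 mm, 82 mm high; origin at the centre of its underside. Leave alone.
- timer: Loose bench timer, 62 x 62 x 16 mm; origin at the centre of its underside. Leave alone.
- spare_plate: A second, loose 24-well plate lying on the bench away from the stand, 85.5 x 127.8 x 14.4 mm; origin at the centre of its underside. Leave alone.
There are look-alikes about, which are no part of the job. What is shaped like the plate but black or pink is not meant.

How it is judged:
By the outcome, as a careful person would: the job done as asked, in the order asked, and still so for the second after the job is handed in, with the robot touching nothing.
It also fails if it takes over 42 s, if anything falls off the work surface, if the arm or the gripper's body presses on something with over 40 N, if the wrist force passes 120 N, or if a joint passes its speed limit or range.

### The arm

A 6-joint arm with a two-finger parallel gripper is mounted at the origin on the work surface. World frame = base frame: x ahead of the robot, y to its left, z up, the work surface at z = 0. Lengths are in m, angles in degrees, forces in N, time in s.
With the tool pointing down it reaches from about 0.25 to 0.725 m from the base axis. Payload 9.7 kg.
Tool frame: the origin (TCP) lies midway between the tips of the shut fingers; the grasp point (between the pads) lies bot.hold_point_z behind it (bot.hold_point_z is the distance from the TCP to the grasp point, in m); z points along the fingers, y is the line along which they close (so a half turn about z gives the same grasp; the last joint's range is limited). The gripper opens to 85 mm and grips with 20 to 120 N. Pads are 22 mm wide; open, the fingers measure 114 mm over their backs; the gripper's body (76 mm by 85 mm) begins 54 mm behind the grasp point. The pads swing forward as they close: fully open they stand 13 mm farther back than shut.
Start: joints at [72.766, 4.979, 10.078, 95.1, 0, 90], TCP at [0.163, 0.525, 0.231] pointing down, gripper open.
Joint ranges: [-179.16, 179.16], [-48.56, 103.87], [-65.8, 70.77], [-126.05, 130.52], [-82.76, 87.17], [-180, 180]. Speed limits (degrees/s): [127.2, 127.2, 147.25, 180, 180, 180].

### API

Orientations are given as [roll, pitch, yaw] about the fixed x, y, z axes, in that order (R = Rz(yaw) Ry(pitch) Rx(roll)).
In Python, from workcell import bot, camera, camera_model, ticket gives the robot as it stands.
- The arm moves only by the tool send_rows, never from a script. Its argument "targets" is text: rows parted by semicolons, each of 5 numbers parted by spaces: the shift along the tool's x, y, z in mm, then the turn about the tool's z in degrees, then the closure in counts, from 0 (fully open) to 255 (shut). A call has 1 to 20 rows; each row is the pose to reach, as a shift and turn from the pose commanded when the call began, along the tool's axes at that moment; what a row does not reach only later rows make up. A row lasts 1/8 s, in which the tool goes at most 62.5 mm and 10.7 degrees, less where a joint would pass 70% of its speed; a pose out of reach is approached as far as the arm can. A call with a gripper value outside its range is refused whole. The fingers move at their own pace and stop on an object; "newtons" is the grip in N (left out, the last holds). Time passes only in rows, so rows that repeat a pose let the fingers close. It gives the time, the measured TCP pose, the force, the opening and the grip force at its end, in the units of the state.
- bot.get_obs(): the state, without advancing time (a new reading comes with each control period).
- camera(name): name is "scene" or "top" or "wrist"; returns the picture (420x560x3 uint8, blue, green, red); there is no depth.
- camera_model(name): a dict with "K" (3x3 intrinsics, pixels), "pose" (4x4, takes a point from camera to world coordinates); the wrist camera has in their place "T_tool_cam" (4x4, takes a point from camera to tool coordinates, whose origin is the TCP and whose axes are the flange's). Camera axes: x right, y down, z forward; pixel columns grow to the right and rows downward; lengths in m; the calibration is good to about 2 mm. The wrist camera is an equidistant fisheye: a pixel r from the principal point sees the ray r / f radians off the axis. A picture is of the moment at which its call begins: read the wrist's pose just before it. camera_model takes no time and is no camera call.
- ticket.job_done(): hands the job in; it is judged then, once.
The state is a dict: "time": time; "q": joint angles; "qd": joint speeds; "joint_efforts": joint torques, N m; "ee_pos": TCP position; "tcp_rot": TCP orientation; "wrist_force": force on the tool from outside, world axes, zero at the start; "torque": the same for the moment, N m; "opening": finger opening in m; "grasp_force": force on a finger pad.
Only numpy, scipy, OpenCV 4.12 (cv2) and the standard library are available. Lean on these libraries where they do the work, as an engineer would, in place of code of your own. Each camera call takes 0.05 s, during which the arm holds its last target. There are 200 camera calls.

## Working session

There is one attempt and no reset: what is moved stays moved. The work goes in short steps, Python scripts to look and compute and a tool call to move; the robot and the scene stay as the last step left them, time stands still between calls to the robot, and variables do not carry over. Pictures are saved under pics/ and viewed, at most 10 in all, crops included, and the job is handed in when it is done.

Besides the shell and the picture viewer there is one more tool, called after "Call:" as name(argument=value, ...) on one line, values as JSON. send_rows: Moves the arm, as the interface text tells. Its arguments: {"type":"object","properties":{"targets":{"type":"string"},"newtons":{"type":"number"}},"required":["targets"]}

```bash
mkdir -p pics; python3 - <<'E'
from workcell import bot,camera,camera_model
import cv2
for n in("scene","top"):
    cv2.imwrite(f"pics/{n}0.png",camera(n))
    m=camera_model(n);print(m["K"],m["pose"])
o=bot.get_obs();print(o["time"],o["ee_pos"],o["tcp_rot"],bot.hold_point_z)
print(camera_model("wrist"))
E
```

```text
[[536.69438645   0.         275.08468094]
 [  0.         536.69438645 210.33300047]
 [  0.           0.           1.        ]] [[-0.78681025  0.46256853 -0.40860737  1.06888745]
 [ 0.61697655  0.60709268 -0.50077781  0.65032341]
 [ 0.01641849 -0.64611828 -0.76306068  1.03337163]
 [ 0.          0.          0.          1.        ]]
[[452.59875661   0.         289.95629183]
 [  0.         452.59875661 215.68636248]
 [  0.           0.           1.        ]] [[ 0.01778527 -0.99790024  0.06227996  0.47946907]
 [-0.99982362 -0.01812636 -0.00491593  0.00641366]
 [ 0.00603452 -0.06218154 -0.99804661  1.3824533 ]
 [ 0.          0.          0.          1.        ]]
0.1 [0.16288522 0.52510308 0.23062586] [-1.79929254e+02  1.06554634e-05  1.62766624e+02] 0.0187
{'K': array([[325.1922621 ,   0.        , 273.41255111],
       [  0.        , 325.1922621 , 205.79153972],
       [  0.        ,   0.        ,   1.        ]]), 'T_tool_cam': array([[-5.90028088e-04, -9.45079170e-01, -3.26840961e-01,
         8.38758392e-02],
       [ 9.99999812e-01, -6.12767233e-04, -3.33936992e-05,
        -6.87394245e-04],
       [-1.68717742e-04, -3.26840919e-01,  9.45079354e-01,
        -1.41400672e-01],
       [ 0.00000000e+00,  0.00000000e+00,  0.00000000e+00,
         1.00000000e+00]])}
```

View pics/scene0.png

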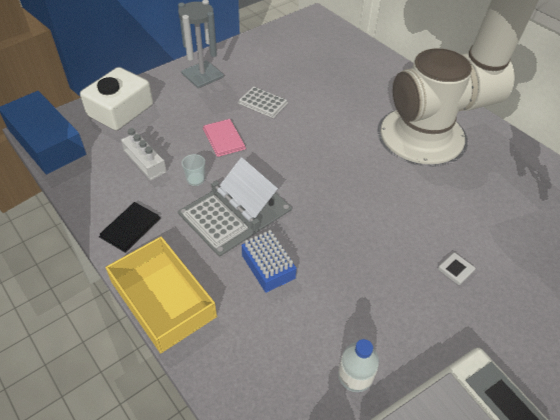

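View pics/top0.png

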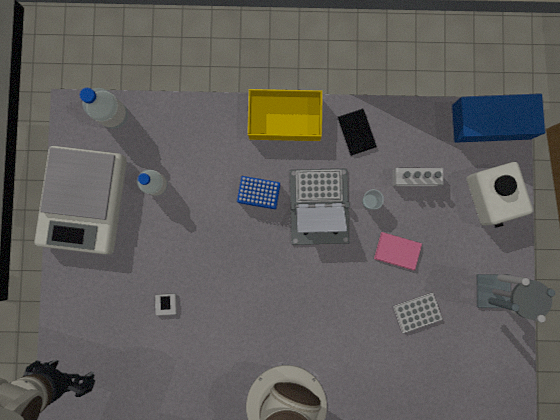

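The stand is at about (320,206) in the top view. Its white 24-well plate (320,185) is on the far side, and the raised leaf (321,218) is on the robot's side. The look-alikes are pink at (399,251), black at (357,132) and the spare plate at (418,313); none of them sits on the stand. I'll enlarge to get the corner pixels.

```bash
python3 - <<'E'
import cv2,numpy as np
a=cv2.imread("pics/top0.png")[155:255,230:390]
b=cv2.imread("pics/scene0.png")[140:260,160:320]
cv2.imwrite("pics/ctop.png",cv2.resize(a,None,fx=5,fy=5,interpolation=cv2.INTER_CUBIC))
cv2.imwrite("pics/cscene.png",cv2.resize(b,None,fx=5,fy=5,interpolation=cv2.INTER_CUBIC))
E
```

```text
(no output)
```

View pics/ctop.png

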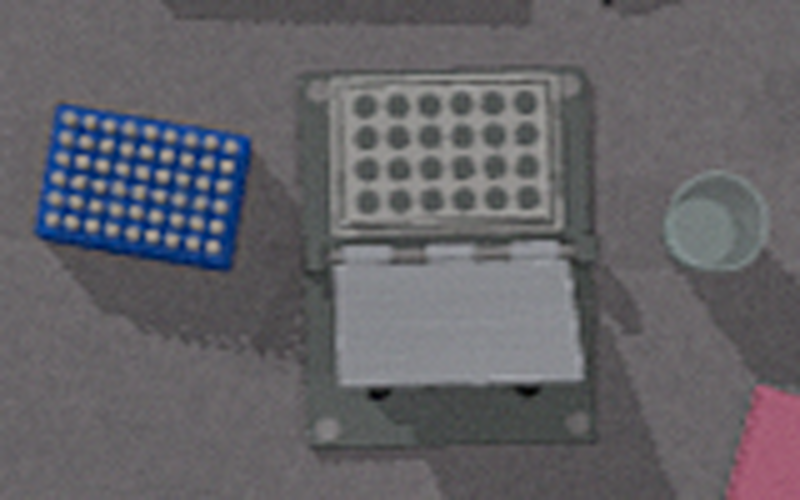

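View pics/cscene.png

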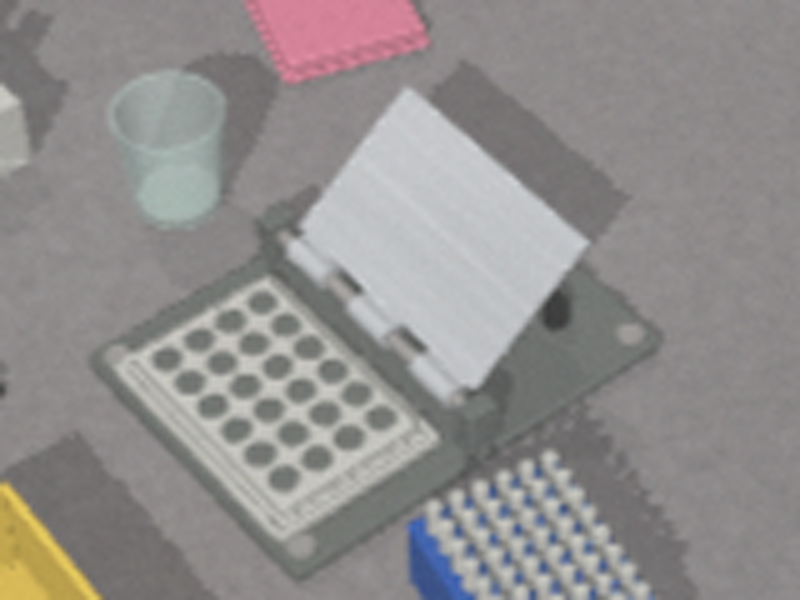

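```bash
cat > fit.py <<'E'
import numpy as np
from scipy.optimize import least_squares
from workcell import camera_model
M={n:camera_model(n) for n in("scene","top")}
off={"top":(230,155),"scene":(160,140)}
def proj(n,P):
    m=M[n];T=np.linalg.inv(m["pose"]);c=T[:3,:3]@P+T[:3,3];u=m["K"]@c;return u[:2]/u[2]
def W(p,l): 
    c,s=np.cos(p[2]),np.sin(p[2]);return np.array([p[0]+c*l[0]-s*l[1],p[1]+s*l[0]+c*l[1],l[2]])
S=[("top",(.115,.088,.01),(300,72)),("top",(.115,-.088,.01),(591,70)),("top",(-.115,-.088,.01),(596,443)),("top",(-.115,.088,.01),(309,447)),
("scene",(.115,-.088,.01),(93,360)),("scene",(.115,.088,.01),(300,578)),("scene",(-.115,.088,.01),(662,338))]
L=[("top",.07,(340,385)),("top",-.07,(584,381)),("scene",-.07,(407,88)),("scene",.07,(590,242))]
def f(p):
    r=[]
    for n,l,px in S: r.append(proj(n,W(p,l))-(np.array(px)/5+off[n]))
    for n,y,px in L: r.append(proj(n,W(p,(-.1*np.cos(p[3]),y,.029+.1*np.sin(p[3]))))-(np.array(px)/5+off[n]))
    return np.concatenate(r)
s=least_squares(f,[.5,-.06,0,.9])
p=s.x;print("stand",p[:2],"yaw",np.degrees(p[2]),"leaf",p[3]);print(s.fun.round(1))
print("edge",W(p,(-.1*np.cos(p[3]),0,.029+.1*np.sin(p[3]))))
E
python3 fit.py
```

```text
stand [ 0.59658694 -0.08760822] yaw 2.545831949609497 leaf 0.6305152264426885
[-1.1 -0.2 -1.8 -1.3 -0.2 -0.6 -0.9  0.1 -1.9 -1.9 -0.8 -1.3  0.2 -1.2
 -0.9  0.4 -0.8 -0.1  0.5 -1.3  0.3 -0.7]
edge [ 0.51589428 -0.09119601  0.0879561 ]
```

Call:
send_rows(targets="-31 -31 2 10 255;-62 -62 4 20 255;-93 -92 6 30 255;-124 -123 8 40 255;-155 -154 10 50 255;-186 -184 12 60 255;-217 -215 14 70 255;-248 -246 16 80 255;-279 -277 18 90 255;-310 -308 20 100 255;-341 -338 22 110 255;-372 -369 24 120 255;-403 -400 26 130 255;-434 -431 28 140 255;-465 -461 30 150 255;-496 -492 32 160 255;-496 -492 40 160 255;-496 -492 40 160 255;-496 -492 40 160 255")

```text
time: 2.48
ee_pos: [0.4906, -0.0908, 0.1915]
tcp_rot: [-180.0, -0.0, 2.9]
wrist_force: [-0.6, -0.1, -0.6]
opening: -0.0002
grasp_force: 0.0
```

```bash
python3 - <<'E'
from workcell import bot,camera
import cv2
o=bot.get_obs();print({k:o[k] for k in("time","q","ee_pos","tcp_rot","wrist_force","opening")})
cv2.imwrite("pics/w1.png",camera("wrist"))
s=camera("scene")[120:260,150:330]
t=camera("top")[155:255,230:390]
cv2.imwrite("pics/s1.png",cv2.resize(s,None,fx=4,fy=4,interpolation=cv2.INTER_CUBIC))
cv2.imwrite("pics/t1.png",cv2.resize(t,None,fx=5,fy=5,interpolation=cv2.INTER_CUBIC))
E
```

```text
{'time': 2.475, 'q': array([-1.04866332e+01, -2.66318253e+00, -2.10467769e+00,  9.05583236e+01,
        7.29779292e-03,  1.66637601e+02]), 'ee_pos': array([ 0.49057865, -0.09076809,  0.19150161]), 'tcp_rot': array([-1.79992942e+02, -1.86291312e-03,  2.87576552e+00]), 'wrist_force': array([-0.58241309, -0.09408885, -0.64707366]), 'opening': -0.00021463676719681057}
```

View pics/w1.png

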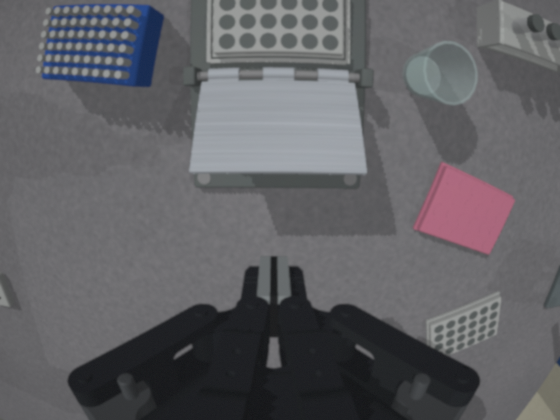

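The wrist view shows the leaf's free edge at (192,173)–(364,174), the cheeks at about (190,76) and (367,77), and the fingers in front of the leaf. I'll fit again using these points.

```bash
cat > fit2.py <<'E'
import fit,numpy as np,cv2
from scipy.optimize import least_squares
from scipy.spatial.transform import Rotation as R
from workcell import camera_model
m=camera_model("wrist");B=np.eye(4);B[:3,:3]=R.from_euler("xyz",[-179.993,-.002,2.876],degrees=True).as_matrix();B[:3,3]=[.49058,-.09077,.1915]
T=np.linalg.inv(B@m["T_tool_cam"]);K=m["K"]
def wp(P):
    c=T[:3,:3]@P+T[:3,3];r=np.hypot(c[0],c[1]);th=np.arctan2(r,c[2])
    return K[0,0]*th*c[:2]/r+K[:2,2]
def g(p):
    e=lambda y:fit.W(p,(-.1*np.cos(p[3]),y,.029+.1*np.sin(p[3])))
    return np.concatenate([wp(e(.07))-(192,173),wp(e(-.07))-(364,174),
      wp(fit.W(p,(0,.081,.04)))-(190,76),wp(fit.W(p,(0,-.081,.04)))-(367,77)])
s=least_squares(g,fit.p);p=s.x;print("wrist",p[:2],np.degrees(p[2]),p[3],s.fun.round(1))
s=least_squares(lambda q:np.concatenate([g(q),fit.f(q)]),p);p=s.x;print("all",p[:2],np.degrees(p[2]),p[3],s.fun.round(1))
print("edge",fit.W(p,(-.1*np.cos(p[3]),0,.029+.1*np.sin(p[3]))))
E
python3 fit2.py
```

```text
stand [ 0.59658694 -0.08760822] yaw 2.545831949609497 leaf 0.6305152264426885
[-1.1 -0.2 -1.8 -1.3 -0.2 -0.6 -0.9  0.1 -1.9 -1.9 -0.8 -1.3  0.2 -1.2
 -0.9  0.4 -0.8 -0.1  0.5 -1.3  0.3 -0.7]
edge [ 0.51589428 -0.09119601  0.0879561 ]
wrist [ 0.59828719 -0.09065582] 2.546061023486011 0.6088278611830189 [-1.4  1.1  1.9  1.2 -1.7 -1.5  1.1 -0.8]
all [ 0.59791567 -0.08998299] 2.6610793611962382 0.6102149677312704 [-2.   1.7  1.3  1.4 -2.5 -0.9  0.4 -0.7 -0.4 -0.6 -1.1 -1.8  0.7 -1.1
 -0.  -0.3 -2.9 -2.1 -1.8 -1.6 -0.8 -1.6  0.   0.4  0.  -0.2 -0.1 -1.3
 -0.4 -0.8]
edge [ 0.51605156 -0.09378787  0.08630436]
```

```bash
python3 - <<'E'
import numpy as np
for t in np.r_[.55:3.16:.1,3.1416]:
    c,s=np.cos(t),np.sin(t)
    if t<np.pi/2: F=np.array([-100*c-2.5*s,100*s-2.5*c-15])
    else:
        r=85+6*(t-1.57)/1.57; F=np.array([-r*c-2.5*s,r*s-2.5*c])
    T=F+[-11,29]; print(round(t,2),"shift x %.0f z %.0f"%(T[0]+597.5-490.6,191.5-T[1]),"tcpz %.0f"%T[1])
E
```

```text
0.55 shift x 9 z 127 tcpz 64
0.65 shift x 15 z 119 tcpz 73
0.75 shift x 21 z 111 tcpz 80
0.85 shift x 28 z 104 tcpz 87
0.95 shift x 36 z 98 tcpz 94
1.05 shift x 44 z 92 tcpz 99
1.15 shift x 53 z 87 tcpz 104
1.25 shift x 62 z 83 tcpz 108
1.35 shift x 72 z 80 tcpz 111
1.45 shift x 81 z 79 tcpz 113
1.55 shift x 91 z 78 tcpz 114
1.65 shift x 100 z 77 tcpz 114
1.75 shift x 109 z 78 tcpz 114
1.85 shift x 117 z 79 tcpz 112
1.95 shift x 126 z 81 tcpz 110
2.05 shift x 134 z 84 tcpz 107
2.15 shift x 142 z 88 tcpz 103
2.25 shift x 149 z 93 tcpz 99
2.35 shift x 156 z 98 tcpz 93
2.45 shift x 162 z 104 tcpz 87
2.55 shift x 168 z 111 tcpz 81
2.65 shift x 173 z 118 tcpz 73
2.75 shift x 178 z 126 tcpz 65
2.85 shift x 181 z 134 tcpz 57
2.95 shift x 184 z 143 tcpz 49
3.05 shift x 186 z 152 tcpz 40
3.15 shift x 187 z 161 tcpz 31
3.14 shift x 187 z 160 tcpz 31
```

Call:
send_rows(targets="0 0 25 0 255;0 0 55 0 255;0 0 85 0 255;0 0 110 0 255;0 0 122 0 255;0 0 122 0 255;0 0 122 0 255")

```text
time: 3.5
ee_pos: [0.4915, -0.0916, 0.0705]
tcp_rot: [180.0, -0.1, 2.8]
wrist_force: [-0.5, 0.3, -0.1]
opening: 0.0
grasp_force: 0.0
```

Call:
send_rows(targets="6 0 0 0 255;12 0 0 0 255;15 0 -3 0 255;18 0 -7 0 255;21 0 -11 0 255;25 0 -15 0 255;28 0 -18 0 255;32 0 -21 0 255;36 0 -24 0 255;36 0 -24 0 255")

```text
time: 4.75
ee_pos: [0.5274, -0.0898, 0.0936]
tcp_rot: [180.0, -0.0, 2.8]
wrist_force: [0.0, 0.7, -0.1]
opening: -0.0
grasp_force: 0.2
```

```bash
python3 - <<'E'
from workcell import bot,camera
import cv2
s=camera("scene")[110:260,150:330]
cv2.imwrite("pics/s2.png",cv2.resize(s,None,fx=4,fy=4,interpolation=cv2.INTER_CUBIC))
E
```

```text
(no output)
```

View pics/s2.png

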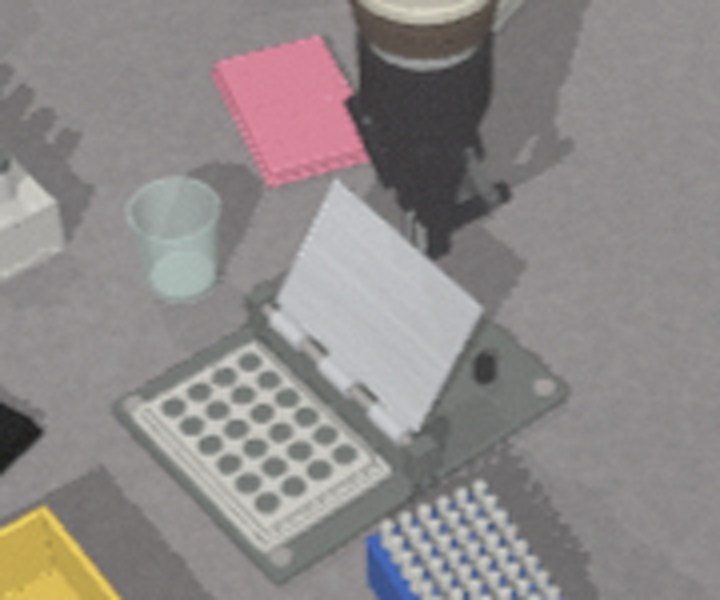

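The leaf has risen and the fingers are behind its free edge at about (430,240). I'll keep going along the arc.

Call:
send_rows(targets="4 0 -3 0 255;8 0 -6 0 255;13 0 -9 0 255;17 0 -11 0 255;22 0 -13 0 255;26 0 -15 0 255;31 0 -17 0 255;36 0 -18 0 255;40 0 -19 0 255;45 0 -19 0 255;50 0 -20 0 255;55 0 -20 0 255;60 0 -20 0 255;64 0 -21 0 255;69 0 -20 0 255;73 0 -20 0 255;81 0 -19 0 255;90 0 -17 0 255;98 0 -14 0 255;98 0 -14 0 255")

```text
time: 7.3
ee_pos: [0.6253, -0.085, 0.1067]
tcp_rot: [-180.0, 0.0, 2.8]
wrist_force: [-0.1, 0.5, -0.2]
opening: 0.0002
grasp_force: 0.0
```

```bash
python3 - <<'E'
from workcell import bot,camera
import cv2
s=camera("scene")[110:260,150:330]
cv2.imwrite("pics/s3.png",cv2.resize(s,None,fx=4,fy=4,interpolation=cv2.INTER_CUBIC))
E
```

```text
(no output)
```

View pics/s3.png

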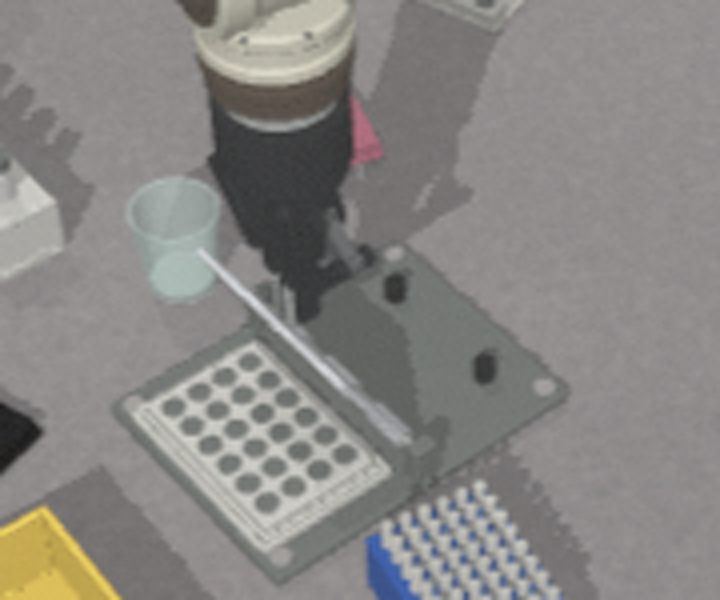

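The leaf is past upright (edge-on to the camera) and the fingers are on its outer face. Next I push it over and down.

Call:
send_rows(targets="4 0 2 0 255;8 0 4 0 255;12 0 6 0 255;15 0 9 0 255;19 0 11 0 255;22 0 14 0 255;25 0 17 0 255;28 0 20 0 255;31 0 24 0 255;34 0 27 0 255;37 0 31 0 255;39 0 34 0 255;42 0 38 0 255;44 0 42 0 255;46 0 46 0 255;47 0 50 0 255;49 0 55 0 255;50 0 59 0 255;51 0 63 0 255;52 0 66 0 255")

```text
time: 9.85
ee_pos: [0.6767, -0.0826, 0.041]
tcp_rot: [180.0, 0.0, 2.8]
wrist_force: [-0.0, 0.1, -0.5]
opening: 0.0004
grasp_force: 0.2
```

Call:
send_rows(targets="0 0 2 0 255;0 0 4 0 255;0 0 6 0 255;0 0 8 0 255;0 0 8 0 255")

```text
time: 10.48
ee_pos: [0.6765, -0.0826, 0.033]
tcp_rot: [-180.0, 0.0, 2.8]
wrist_force: [-0.3, 0.4, 0.8]
opening: -0.0001
grasp_force: 0.0
```

Call:
send_rows(targets="0 0 0.5 0 255;0 0 1 0 255;0 0 1 0 255")

```text
time: 10.85
ee_pos: [0.6767, -0.0826, 0.0323]
tcp_rot: [180.0, 0.0, 2.8]
wrist_force: [0.7, 0.2, -1.1]
opening: 0.0003
grasp_force: 0.0
```

Call:
send_rows(targets="0 0 0.5 0 255;0 0 1 0 255;0 0 1 0 255")

```text
time: 11.22
ee_pos: [0.6767, -0.0826, 0.0316]
tcp_rot: [180.0, -0.0, 2.8]
wrist_force: [-1.3, -0.0, 2.5]
opening: 0.0004
grasp_force: 1.6
```

Call:
send_rows(targets="0 0 0.5 0 255;0 0 0.5 0 255;0 0 0.5 0 255")

```text
time: 11.6
ee_pos: [0.6768, -0.0826, 0.0315]
tcp_rot: [180.0, -0.0, 2.8]
wrist_force: [-1.5, 0.2, 6.0]
opening: -0.0
grasp_force: 3.1
```

The tip is at z = 31.5 mm, which is the flat height, and the force is rising against the stop. I'll press slightly more, then lift clear.

Call:
send_rows(targets="0 0 0.3 0 255;0 0 0.3 0 255;0 0 0.3 0 255")

```text
time: 11.98
ee_pos: [0.6768, -0.0826, 0.0315]
tcp_rot: [180.0, -0.0, 2.8]
wrist_force: [-3.3, -0.3, 7.6]
opening: -0.0
grasp_force: 4.0
```

Call:
send_rows(targets="0 0 -3 0 255;0 0 -15 0 255;-10 0 -40 0 255;-40 0 -70 0 255;-90 0 -100 0 255;-140 0 -120 0 255;-190 0 -130 0 255;-240 0 -130 0 255;-240 0 -130 0 255")

```text
time: 13.1
ee_pos: [0.4349, -0.0943, 0.162]
tcp_rot: [180.0, -0.1, 2.7]
wrist_force: [1.0, -0.6, -0.5]
opening: -0.0004
grasp_force: 0.0
```

```bash
python3 - <<'E'
from workcell import bot,camera
import cv2,numpy as np
s=cv2.resize(camera("scene")[130:270,150:320],None,fx=4,fy=4)[:, :400*4]
t=cv2.resize(camera("top")[155:255,230:390],None,fx=3,fy=3)
h=np.zeros((560,800,3),np.uint8);s=cv2.resize(s,(425,350));t=cv2.resize(t,(375,234));h[:350,:425]=s;h[:234,425:]=t
cv2.imwrite("pics/fin.png",h[:350])
E
```

```text
(no output)
```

View pics/fin.png

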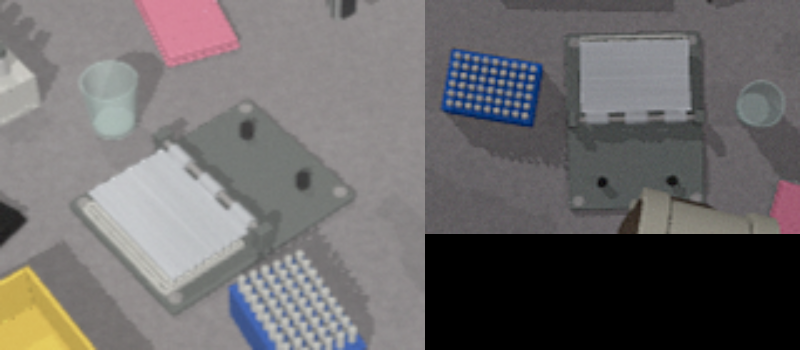

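The leaf lies flat over the plate (scene crop about (170,215), top crop about (635,80)). The tip rack and beaker haven't moved, and the hand is clear.

```bash
python3 -c "
from workcell import ticket;print(ticket.job_done())"
```

```text
the job is handed in; nothing more can be done
None
```

I pushed the leaf up and over its spine and pressed it flat over the well plate with about 7.6 N. The hand was clear, and the job was handed in at about 13 s with no verdict returned.

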